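# Feel the gap of a sprung wood guide with a taper gauge

### The arm

A 6-joint arm with a two-finger parallel gripper is mounted at the origin on the work surface. World frame = base frame: x ahead of the robot, y to its left, z up, the work surface at z = 0. Lengths are in m, angles in degrees, forces in N, time in s.
With the tool pointing down it reaches from about 0.375 to 0.9 m from the base axis. Payload 3.1 kg.
Tool frame: the origin (TCP) lies on the centre line of the jaws, within the pads' length; the fingertips stand 8 mm ahead of it and the grasp point (between the pads) lies 11 mm behind it; z points along the fingers, y is the line along which they close (so a half turn about z gives the same grasp; the last joint's range is limited). The gripper opens to 87 mm and grips with 3 to 60 N. Pads are 19 mm wide; open, the fingers measure 117 mm over their backs; the gripper's body (75 mm by 190 mm) begins 51 mm behind the grasp point.
Start: joints at [62.825, 30.224, 82.088, -0, 67.689, -10.227], TCP at [0.182, 0.598, 0.231] pointing down, gripper open.
Joint ranges: [-176.69, 176.69], [-43.24, 126.21], [12.49, 139.97], [-82, 262], [0, 151.66], [-163.58, 163.58]. Speed limits (degrees/s): [159.86, 159.86, 180, 180, 180, 180].

### API

Orientations are given as a 3x3 rotation matrix whose columns are the frame's x, y, z axes.
In Python, from rig import * gives the robot as it stands.
- The arm moves only by the tool step_arm, never from a script. Its argument "targets" is a list of rows, each a list of 5 numbers: the opening, from -1 (shut) to 1 (fully open), then the shift along the world's x, y, z normalised to -1 to 1, where 1 is 0.25 m, then the turn about the world's z normalised to -1 to 1, where 1 is 180 degrees. In form: [[fingers, x, y, z, turn], ...]. A call has 1 to 20 rows; each row is the pose to reach, as a shift and turn from the pose commanded when the call began, turning the shorter way round; what a row does not reach only later rows make up. A row lasts 1/10 s, in which the tool goes at most 50 mm and 8.59 degrees, less where a joint would pass 70% of its speed; a pose out of reach is approached as far as the arm can. A call with a number of a shift or a turn outside -1 to 1 is refused whole. A call with a gripper value outside its range is refused whole. The fingers move at their own pace and stop on an object; the grip force is fixed at half the most. Time passes only in rows, so rows that repeat a pose let the fingers close. It gives the time, the measured TCP pose, the force, the opening and the grip force at its end, in the units of the state.
- read_state(): the state, without advancing time (a new reading comes with each control period).
- capture(name): name is "scene" or "top" or "wrist"; returns a dict with "color" (420x560x3 uint8, red, green, blue), "mtx" (3x3 intrinsics, pixels), "k1" (the pictures are not rectified: a ray, as slopes to the right and down, at radius r is drawn at 1 + k1 r^2 times it, then the intrinsics apply), "pose" (4x4, takes a point from camera to world coordinates). Camera axes: x right, y down, z forward; pixel columns grow to the right and rows downward; lengths in m; the calibration is good to about 2 mm. A picture is of the moment at which its call begins. There is no depth.
- hand_in(): hands the job in; it is judged then, once.
The state is a dict: "time_s": time; "joint_positions": joint angles; "qvel": joint speeds; "tau": joint torques, N m; "position": TCP position; "tcp_rot": TCP orientation; "force": force on the tool from outside, world axes, zero at the start; "moment": the same for the moment, N m; "opening": opening from 0.0 (shut) to 1.0 (fully open); "grasp_force": force on a finger pad.
Only numpy, scipy, OpenCV 4.12 (cv2) and the standard library are available. Lean on these libraries where they do the work, as an engineer would, in place of code of your own. Each camera call takes 0.05 s, during which the arm holds its last target. There are 200 camera calls.

### The job

Take the blue-handled taper gauge out of the tool rack and slide its steel blade, pointing straight down, between the two upright steel plates of the green guide. Push it in gently until it drags snugly against both plates and the sprung plate has just begun to give by a millimetre or two, without forcing it, and finish there still gripping the gauge, holding it upright at that depth. Leave the chisel and the awl in the rack.

Things in the scene. Friction and masses are not known exactly. Their poses are not given: they have to be found in the camera images.
- gauge: Taper feeler gauge upright in a rack hole: steel blade below, blue handle with yellow band at top; 150 mm tall, 0.08-0.17 kg. Origin: middle of the blade's tip; z up the blade to the handle. Blade 100 mm long, 16 mm wide along x; thickness along y grows evenly on both faces from 2 mm at the tip to 12 mm at the handle (1 mm per 10 mm).
- gauge_grip (a point): Point to grip, in the gauge's handle 130 mm above the tip. The handle is 26 mm along x by 20 mm along y and spans 30 mm below to 20 mm above this point; its underside rests on the rack's board. Grip from above across y. Axes as gauge.
- guide: Green base (130 x 190 x 12 mm) with the fixed steel plate; fixed to the bench, place and yaw differ. Origin on the bench below the fixed plate's inner face, mid-width; z up. That face is the plane y = 0, x -35 to 35 mm, z 12 to 95 mm; the sprung plate faces it from the +y side, equally large. Gap floor at z = 12 mm.
- guide_mouth (a point): Point on the fixed plate's inner face at z = 95 mm, mid-width, where the parallel gap begins. Above it both plates have brass lips that flare outwards by 8 mm each up to z = 107 mm, a funnel for the blade. Axes as guide.
- plate_mouth (a point): The same point on the sprung plate's inner face; moves with it. At the start its distance from guide_mouth along the guide's y is the gap, 4.5 to 6.5 mm, different each time: a blade centred in the gap touches both plates when its tip is 25 to 45 mm below the mouth.
- pressure_plate (a joint): How far the sprung plate has been pushed back along the guide's +y, m: 0 at rest, stop at 0.0065. Its spring pushes back with 2.5 N as soon as it leaves 0 and 0.6 N more per mm. As the blade drags, the resistance to the downward push rises to a few newtons.
- rack: Wooden tool rack fixed to the bench: a board (200 x 60 mm, top at z = 115 mm) with three holes 60 mm apart along its x. Origin on the bench under its centre. The three tools are in its holes in any order.
- chisel: Small chisel in the rack, round pale wooden handle, brass ferrule, 153 mm tall. Origin 5 mm below its blade's end.
- awl: Awl in the rack, round red handle, 151 mm tall. Origin 5 mm below its point.
Things that resemble listed ones, but are neither listed nor needed, are in the scene too. What is shaped like the gauge but purple is not meant. There is more than one size of the guide; the job needs the larger.

How it is judged:
By the outcome, as a careful person would: the job done as asked, in the order asked, and still so for the second after the job is handed in, while the arm keeps its last pose, push and grip.
It also fails if it takes over 51 s, if anything falls off the work surface, if the arm or the gripper's body presses on something with over 40 N, if the wrist force passes 120 N, or if a joint passes its speed limit or range.

## Working session

There is one attempt and no reset: what is moved stays moved. The work goes in short steps, Python scripts to look and compute and a tool call to move; the robot and the scene stay as the last step left them, time stands still between calls to the robot, and variables do not carry over. Pictures are saved under pics/ and viewed, at most 10 in all, crops included, and the job is handed in when it is done.

Besides the shell and the picture viewer there is one more tool, called after "Call:" as name([rows], argument=value, ...), one row to a line, values as JSON. step_arm: Moves the arm, as the interface text tells. Scaled input: -1 to 1 covers 0.25 m each way for a shift and 180 degrees each way for a turn. Its arguments: {"type":"object","properties":{"targets":{"type":"array","items":{"type":"array","items":{"type":"number"}}}},"required":["targets"]}

```bash
mkdir -p pics; ls
cat > h.py <<'E'
from rig import *
import numpy as np, cv2
def ray(c,px):
    p=cv2.undistortPoints(np.array([[px]],float),c['mtx'],np.array([c['k1'],0,0,0,0.])) [0,0]
    # (cv2 model: distorted = x*(1+k1 r^2), same)
    d=c['pose'][:3,:3]@np.array([p[0],p[1],1.]); return c['pose'][:3,3],d
def onz(c,px,z):
    o,d=ray(c,px); return o+d*(z-o[2])/d[2]
def proj(c,P):
    T=np.linalg.inv(c['pose']); q=T[:3,:3]@np.array(P,float)+T[:3,3]; s=q[:2]/q[2]; s=s*(1+c['k1']*(s@s))
    return c['mtx'][:2,:2]@s+c['mtx'][:2,2]
def tri(c1,p1,c2,p2):
    o1,d1=ray(c1,p1);o2,d2=ray(c2,p2)
    s=np.linalg.lstsq(np.c_[d1,-d2],o2-o1,rcond=None)[0]
    a=o1+d1*s[0];b=o2+d2*s[1]; return (a+b)/2,np.linalg.norm(a-b)
E
python3 - <<'E'
from h import *
import pickle
cs={n:capture(n) for n in("scene","top")}
pickle.dump(cs,open('c0.pkl','wb'))
for n,c in cs.items():
    cv2.imwrite(f'pics/{n}0.png',cv2.resize(c['color'][:,:,::-1],(800,600),interpolation=cv2.INTER_CUBIC)); print(n,c['pose'].round(3).tolist(),c['mtx'].round(1).tolist(),c['k1'])
print(read_state())
E
```

```text
pics
scene [[-0.519, 0.676, -0.523, 1.042], [0.855, 0.403, -0.326, 0.235], [-0.01, -0.616, -0.788, 0.883], [0.0, 0.0, 0.0, 1.0]] [[430.2, 0.0, 281.6], [0.0, 430.2, 207.6], [0.0, 0.0, 1.0]] 0.010237014086603694
top [[-0.017, -0.986, 0.164, 0.337], [-1.0, 0.017, 0.002, -0.059], [-0.005, -0.164, -0.986, 1.408], [0.0, 0.0, 0.0, 1.0]] [[536.7, 0.0, 276.4], [0.0, 536.7, 205.9], [0.0, 0.0, 1.0]] -0.17527266856651214
{'time_s': 0.1, 'joint_positions': array([ 6.28274458e+01,  3.02730078e+01,  8.21493158e+01, -3.54448352e-04,
        6.76899115e+01, -1.02280993e+01]), 'qvel': array([-0.08061502, -0.05531025, -0.13679292,  0.06681147,  0.09305739,
       -0.09416268]), 'tau': array([ 2.85144406e-04, -4.40988207e+01, -1.77151680e+01,  6.35006418e-02,
        5.34061133e-02, -3.28021156e-05]), 'position': array([0.18183374, 0.59728668, 0.22967475]), 'tcp_rot': array([[-9.56588279e-01,  2.91441372e-01, -8.89468932e-04],
       [ 2.91442529e-01,  9.56586748e-01, -1.74529291e-03],
       [ 3.42203633e-04, -1.92875581e-03, -9.99998081e-01]]), 'force': array([-0.16585578,  0.964329  , -0.04598164]), 'moment': array([-0.01571503, -0.04183775, -0.01742279]), 'grasp_force': 0.0, 'opening': 0.9947616723552194}
```

View pics/scene0.png

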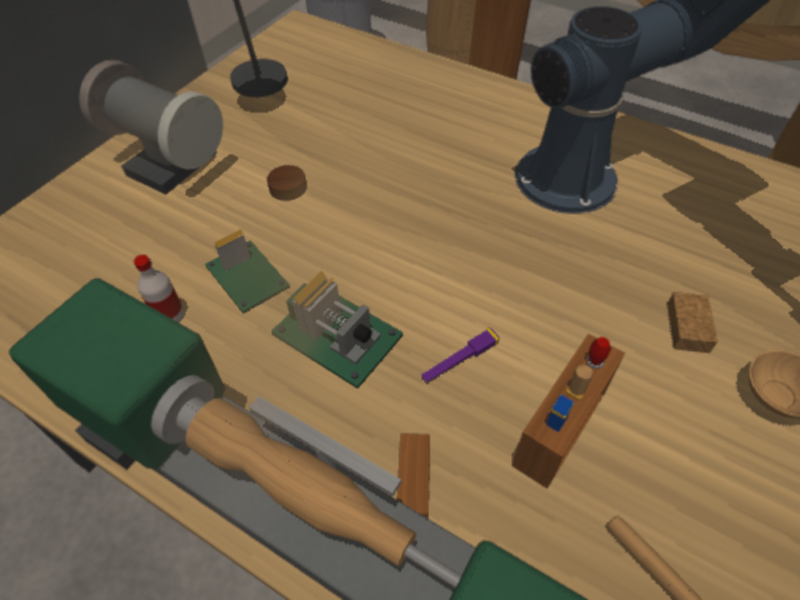

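View pics/top0.png

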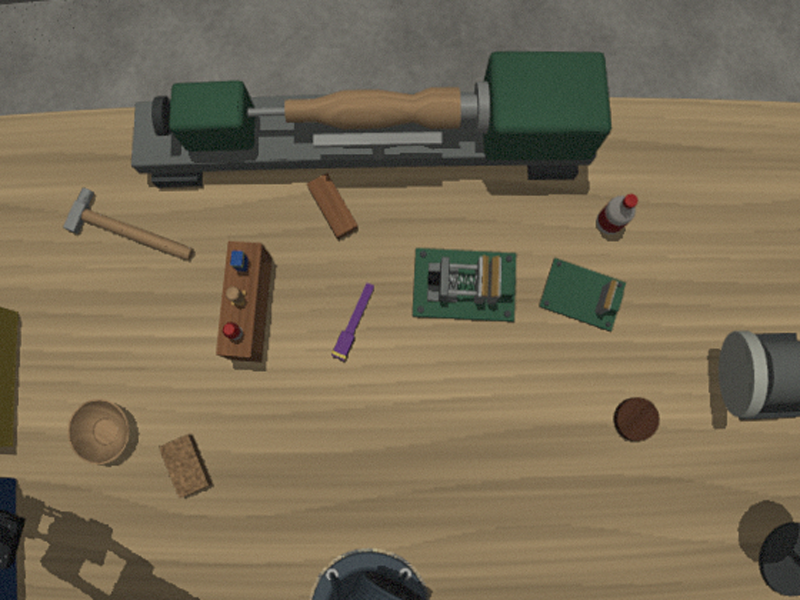

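The gauge candidates are the blue one standing in the rack, at scene (559,412) and top (238,261), and the purple one lying loose at top (355,320). The blue one matches the description. For the guide, the big one with two plates and springs is at top (465,285); the small one with a single plate, at (583,295), is the decoy. I'll measure these next and confirm them in a crop.

```bash
cat >> h.py <<'E'
def blobs(c,lo,hi,amin=8,box=None):
    h=cv2.cvtColor(c['color'],cv2.COLOR_RGB2HSV); m=cv2.inRange(h,np.array(lo),np.array(hi))
    if box: z=np.zeros_like(m); x0,y0,x1,y1=box; z[y0:y1,x0:x1]=m[y0:y1,x0:x1]; m=z
    n,l,s,ce=cv2.connectedComponentsWithStats(m)
    return [(s[i,4],ce[i].round(1),s[i,:4],(l==i).astype(np.uint8)) for i in range(1,n) if s[i,4]>=amin]
E
python3 - <<'E'
from h import *
import pickle
cs=pickle.load(open('c0.pkl','rb')); t=cs['top'];s=cs['scene']
bt=blobs(t,(105,120,40),(125,255,255),box=(140,150,200,260)); bs=blobs(s,(105,120,40),(125,255,255),box=(340,230,440,340))
for b in bt+bs: print(b[:3])
b=max(bt,key=lambda b:b[0]); a=max(bs,key=lambda b:b[0])
print('tri',tri(t,b[1],s,a[1]),'onz165',onz(t,b[1],.16))
for b in blobs(t,(50,60,20),(85,255,255),200,box=(270,160,450,240)):
    cn=max(cv2.findContours(b[3],0,2)[0],key=cv2.contourArea); q=cv2.boxPoints(cv2.minAreaRect(cn))
    P=np.array([onz(t,p,.012)[:2] for p in q]); print('green',b[1],q.round().tolist(),P.round(3).tolist(),[np.linalg.norm(P[i]-P[i-1]).round(3) for i in range(4)])
for b in blobs(t,(15,70,110),(30,255,255),10,box=(325,170,365,220)): print('brass',b[:3],onz(t,b[1],.104))
g=t['color'][165:230,280:370,::-1]; r=t['color'][160:260,140:200,::-1]
g=cv2.resize(g,(540,390),interpolation=2); r=cv2.resize(r,(234,390),interpolation=2)
cv2.imwrite('pics/crop1.png',np.hstack([g,r]))
E
```

```text
(np.int32(73), array([165.4, 180.4]), array([162, 176,   8,  10], dtype=int32))
(np.int32(23), array([170.7, 185.3]), array([166, 180,   7,  10], dtype=int32))
(np.int32(114), array([393.6, 283.2]), array([387, 277,  14,  14], dtype=int32))
(np.int32(83), array([388.2, 295. ]), array([383, 290,  12,  11], dtype=int32))
tri (array([0.61025509, 0.20855639, 0.1642688 ]), np.float64(0.0008135594252001981)) onz165 [0.6112993  0.20907496 0.16      ]
green [324.1 201.3] [[288.0, 221.0], [291.0, 173.0], [362.0, 177.0], [359.0, 225.0]] [[0.529, -0.087], [0.656, -0.096], [0.643, -0.284], [0.515, -0.272]] [np.float64(0.186), np.float64(0.128), np.float64(0.189), np.float64(0.128)]
green [405.1 205.5] [[376.0, 213.0], [388.0, 180.0], [439.0, 198.0], [427.0, 231.0]] [[0.545, -0.319], [0.634, -0.356], [0.582, -0.492], [0.494, -0.453]] [np.float64(0.144), np.float64(0.097), np.float64(0.145), np.float64(0.097)]
brass (np.int32(416), array([352.5, 183.2]), array([325, 170,  40,  50], dtype=int32)) [ 0.60781753 -0.24620287  0.104     ]
brass (np.int32(57), array([338.4, 192. ]), array([337, 179,   4,  27], dtype=int32)) [ 0.58611392 -0.21012335  0.104     ]
brass (np.int32(109), array([346.6, 192.5]), array([345, 180,   5,  27], dtype=int32)) [ 0.58451048 -0.23049715  0.104     ]
```

View pics/crop1.png

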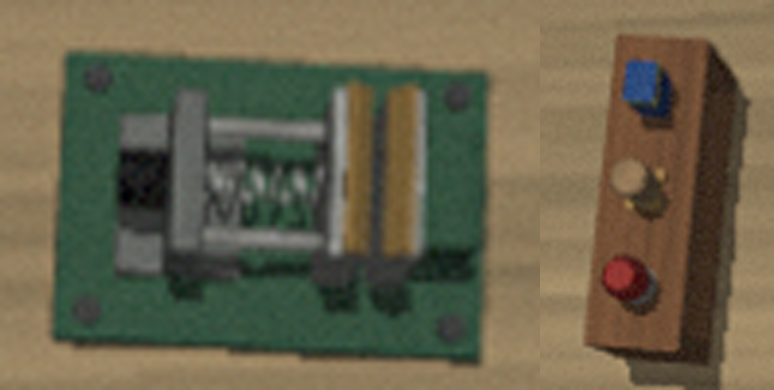

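The crop confirms the blue square handle next to the pale round chisel and the red awl, and the large guide with two brass-lipped plates. The gauge top is at about (0.611, 0.209, 0.164), which fits the 165 mm expected. Next I'll move above it and look with the wrist camera.

Call:
step_arm([
  [1,0.86,-0.78,0.28,0.06],
  [1,0.86,-0.78,0.28,0.06],
  [1,0.86,-0.78,0.28,0.06],
  [1,0.86,-0.78,0.28,0.06],
  [1,0.86,-0.78,0.28,0.06],
  [1,0.86,-0.78,0.28,0.06],
  [1,0.86,-0.78,0.28,0.06],
])

```text
time_s: 0.8
position: [0.4025, 0.3996, 0.302]
tcp_rot: [[-0.993, 0.114, 0.005], [0.114, 0.993, 0.0], [-0.005, 0.001, -1.0]]
force: [0.2, 0.1, -0.5]
opening: 0.998
grasp_force: 0.0
```

Call:
step_arm([
  [1,0.86,-0.78,0,0],
  [1,0.86,-0.78,0,0],
  [1,0.86,-0.78,0,0],
  [1,0.86,-0.78,0,0],
  [1,0.86,-0.78,0,0],
  [1,0.86,-0.78,0,0],
  [1,0.86,-0.78,0,0],
  [1,0.86,-0.78,0,0],
])

```text
time_s: 1.6
position: [0.6118, 0.2077, 0.2993]
tcp_rot: [[-0.994, 0.109, -0.003], [0.109, 0.994, 0.0], [0.003, 0.0, -1.0]]
force: [-1.0, -0.5, -0.2]
opening: 1.004
grasp_force: 0.0
```

Run:
```python
from h import *
import pickle
c=capture('wrist'); pickle.dump(c,open('c1.pkl','wb'))
cv2.imwrite('pics/w1.png',cv2.resize(c['color'][:,:,::-1],(800,600)))
s=read_state(); print(s['time_s'],s['position'],s['tcp_rot'].round(3).tolist(),s['force'])
print(c['pose'].round(3).tolist(), c['mtx'][0,0], proj(c,(.611,.209,.165)))
for b in blobs(c,(105,120,40),(125,255,255),60): print(b[:3])
```

```text
1.65 [0.61101234 0.20857572 0.29959578] [[-0.994, 0.107, -0.003], [0.107, 0.994, 0.0], [0.003, 0.0, -1.0]] [-0.07904428 -0.7858055  -0.09322685]
[[0.108, 0.948, 0.299, 0.528], [0.994, -0.104, -0.031, 0.217], [0.002, 0.301, -0.954, 0.453], [0.0, 0.0, 0.0, 1.0]] 315.8264263580876 [281.01794164 194.07868201]
(np.int32(114), array([281.2, 172.2]), array([273, 169,  18,   7], dtype=int32))
(np.int32(472), array([281.3, 191.1]), array([272, 179,  20,  25], dtype=int32))
```

View pics/w1.png

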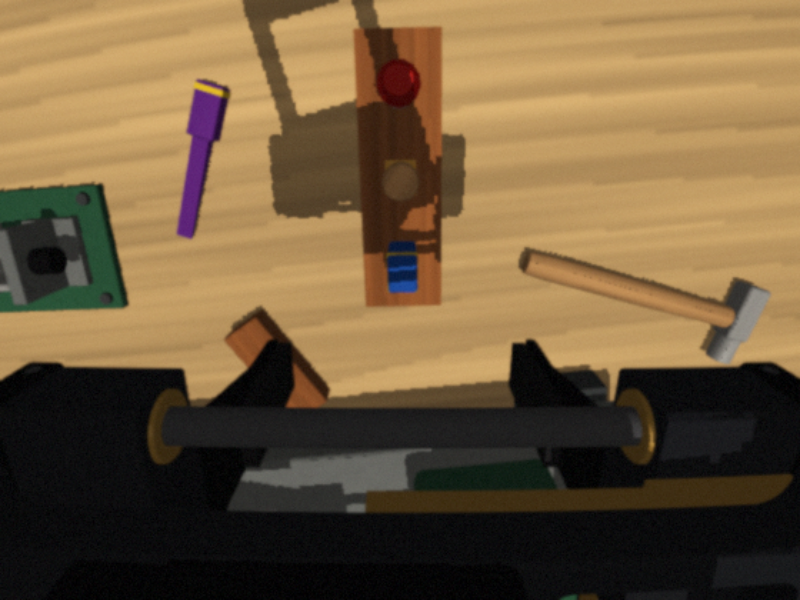

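The wrist view shows the gauge handle at (402,266), its long side along the rack, and nothing in the way of the fingers on either side. I'll refine its centre and yaw from the edges of its top face and the rack.

Run:
```python
from h import *
import pickle
c=pickle.load(open('c1.pkl','rb'))
k=.7
for a,b,z in [((357,28),(367,305),.115),((441,28),(441,305),.115)]:
    A,B=[onz(c,(p[0]*k,p[1]*k),z) for p in(a,b)]; d=B-A; print('edge',A.round(4),B.round(4),'yaw',np.degrees(np.arctan2(d[1],d[0])))
b=[b for b in blobs(c,(105,120,40),(125,255,255),60) if b[0]>300][0]
m=b[3]; rows=range(183,203)
L=np.array([[np.flatnonzero(m[r])[0]-.5,r] for r in rows]);R=np.array([[np.flatnonzero(m[r])[-1]+.5,r] for r in rows])
for e in(L,R):
    P=np.array([onz(c,p,.165) for p in e]); f=np.polyfit(P[:,0],P[:,1],1); print('yaw',np.degrees(np.arctan(f[0])),'y@.611',np.polyval(f,.611))
print('bottom x',onz(c,(281,203.5),.165), onz(c,(281,179),.165))
g=cv2.cvtColor(c['color'],cv2.COLOR_RGB2GRAY)[165:210,281]; print(g.tolist())
```

```text
edge [0.4475 0.1966 0.115 ] [0.6453 0.1778 0.115 ] yaw -5.439720357267604
edge [0.4536 0.2531 0.115 ] [0.6518 0.2364 0.115 ] yaw -4.834680092937096
yaw -3.851357809021595 y@.611 0.20030121874899348
yaw -3.6375711531138073 y@.611 0.21846136665824056
bottom x [0.62035638 0.20796629 0.165     ] [0.59637361 0.21057203 0.165     ]
[45, 47, 47, 36, 29, 23, 22, 22, 24, 26, 30, 44, 62, 50, 33, 32, 28, 26, 28, 27, 36, 47, 66, 61, 41, 25, 28, 32, 28, 28, 32, 48, 67, 75, 71, 72, 70, 72, 75, 82, 98, 101, 99, 99, 100]
```

Call:
step_arm([
  [1,-0.008,0.003,-0.2,0.006],
  [1,-0.008,0.003,-0.4,0.006],
  [1,-0.008,0.003,-0.54,0.006],
  [1,-0.008,0.003,-0.62,0.006],
  [1,-0.008,0.003,-0.66,0.006],
  [1,-0.008,0.003,-0.66,0.006],
  [-1,-0.008,0.003,-0.66,0.006],
  [-1,-0.008,0.003,-0.66,0.006],
  [-1,-0.008,0.003,-0.66,0.006],
  [-1,-0.008,0.003,-0.66,0.006],
  [-1,-0.008,0.003,-0.66,0.006],
  [-1,-0.008,0.003,-0.66,0.006],
  [-1,-0.008,0.003,-0.66,0.006],
  [-1,-0.008,0.003,-0.66,0.006],
  [-1,-0.008,0.003,-0.66,0.006],
])

```text
time_s: 3.15
position: [0.6101, 0.2085, 0.1355]
tcp_rot: [[-0.996, 0.088, -0.0], [0.088, 0.996, -0.0], [0.0, -0.0, -1.0]]
force: [-0.2, -0.5, 0.4]
opening: 0.261
grasp_force: 0.0
```

Call:
step_arm([
  [-1,0,0,0,0],
  [-1,0,0,0,0],
  [-1,0,0,0,0],
  [-1,0,0,0,0],
])

```text
time_s: 3.55
position: [0.6101, 0.2086, 0.1355]
tcp_rot: [[-0.996, 0.088, -0.0], [0.088, 0.996, -0.0], [0.0, -0.0, -1.0]]
force: [1.1, -0.8, -1.3]
opening: 0.228
grasp_force: 30.1
```

The grip is good: opening 19.8 mm, force 30 N. Now I'll lift straight out and travel towards the guide.

Call:
step_arm([
  [-1,0,0,0.1,0],
  [-1,0,0,0.24,0],
  [-1,0,0,0.4,0],
  [-1,0,0,0.54,0],
  [-1,0,0,0.6,0],
  [-1,0,0,0.6,0],
  [-1,-0.05,-0.15,0.6,0],
  [-1,-0.1,-0.35,0.6,0],
  [-1,-0.1,-0.55,0.6,0],
  [-1,-0.1,-0.75,0.6,0],
  [-1,-0.1,-0.9,0.6,0],
  [-1,-0.1,-1,0.6,0],
  [-1,-0.1,-1,0.6,0],
])

```text
time_s: 4.85
position: [0.5843, -0.0449, 0.2835]
tcp_rot: [[-0.996, 0.093, -0.003], [0.093, 0.996, -0.0], [0.003, -0.001, -1.0]]
force: [0.9, 0.6, -1.2]
opening: 0.228
grasp_force: 30.1
```

Call:
step_arm([
  [-1,0,-0.15,0,0],
  [-1,0,-0.3,0,0],
  [-1,0,-0.4,0,0],
  [-1,0,-0.4,0,0],
  [-1,0,-0.4,0,0],
  [-1,0,-0.4,0,0],
])

```text
time_s: 5.45
position: [0.5847, -0.1396, 0.2847]
tcp_rot: [[-0.996, 0.087, -0.002], [0.087, 0.996, 0.002], [0.002, 0.001, -1.0]]
force: [0.9, 0.2, -1.2]
opening: 0.226
grasp_force: 30.1
```

Run:
```python
from h import *
import pickle
cs={n:capture(n) for n in('wrist','scene','top')}; pickle.dump(cs,open('c2.pkl','wb')); c=cs['wrist']
cv2.imwrite('pics/w2.png',cv2.resize(c['color'][:,:,::-1],(800,600)))
s=read_state(); print(s['time_s'],s['position'],s['tcp_rot'].round(3).tolist(),s['force'],s['opening'])
print(c['pose'].round(3).tolist(),c['k1'])
for b in blobs(c,(12,70,60),(30,255,255),60,box=(0,40,260,280)): print(b[:3])
```

```text
5.6 [ 0.58506818 -0.13995844  0.28535531] [[-0.996, 0.087, -0.0], [0.087, 0.996, 0.001], [0.001, 0.001, -1.0]] [ 0.06782683 -0.54641458 -1.6333513 ] 0.22918811406866002
[[0.087, 0.95, 0.301, 0.5], [0.996, -0.084, -0.023, -0.132], [0.003, 0.302, -0.953, 0.439], [0.0, 0.0, 0.0, 1.0]] -0.054590426075049214
(np.int32(44114), array([122.4, 145.3]), array([  0,  40, 260, 240], dtype=int32))
```

View pics/w2.png

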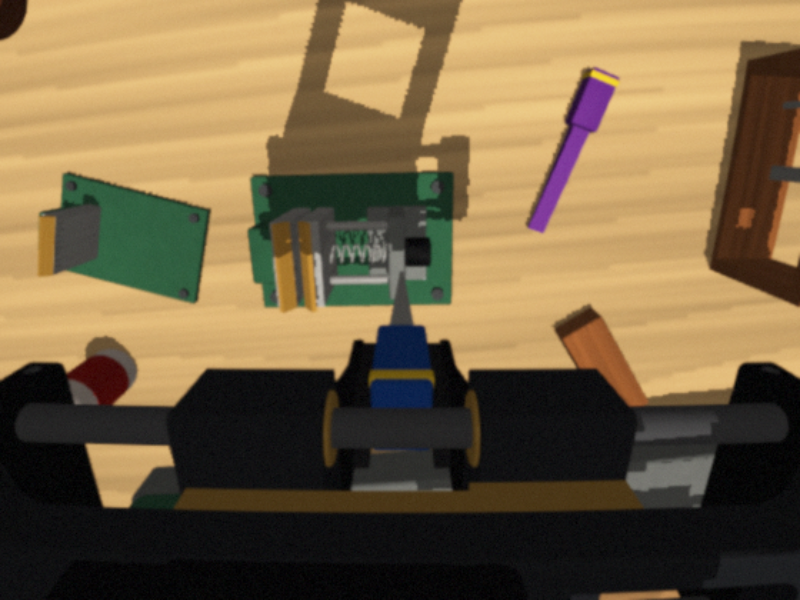

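The wrist view shows the guide's brass lips at (275–318, 215–310) and the blade hanging straight, with its tip at (402,275). I'll move above the gap and lower so blade and lips are seen together.

Call:
step_arm([
  [-1,0,-0.16,0,0],
  [-1,0,-0.28,-0.06,0],
  [-1,0,-0.32,-0.12,0],
  [-1,0,-0.32,-0.14,0],
  [-1,0,-0.32,-0.14,0],
  [-1,0,-0.32,-0.14,0],
  [-1,0,-0.32,-0.14,0],
])

```text
time_s: 6.3
position: [0.5856, -0.2203, 0.2513]
tcp_rot: [[-0.996, 0.087, 0.001], [0.087, 0.996, -0.0], [-0.001, -0.0, -1.0]]
force: [-0.3, 0.4, -0.5]
opening: 0.225
grasp_force: 30.1
```

Run:
```python
from h import *
import pickle
cs={n:capture(n) for n in('wrist','scene','top')}; pickle.dump(cs,open('c3.pkl','wb')); c=cs['wrist']
s=read_state(); print(s['time_s'],s['position'],s['tcp_rot'].round(3).tolist(),s['force'],s['opening'])
print(c['pose'].round(3).tolist(),proj(c,(.585,-.22,.107)),proj(c,(.55,-.22,.107)))
w=cv2.resize(c['color'][130:240,220:340,::-1],(600,550),interpolation=2)
cv2.imwrite('pics/w3.png',w)
```

```text
6.45 [ 0.58553463 -0.22082545  0.25128278] [[-0.996, 0.087, 0.001], [0.087, 0.996, -0.001], [-0.001, -0.0, -1.0]] [ 0.36050706 -0.39280996 -1.20431652] 0.22297551250734055
[[0.087, 0.949, 0.303, 0.501], [0.996, -0.083, -0.025, -0.212], [0.001, 0.304, -0.953, 0.405], [0.0, 0.0, 0.0, 1.0]] [280.01523762 190.90773069] [276.79705052 155.52433485]
```

View pics/w3.png

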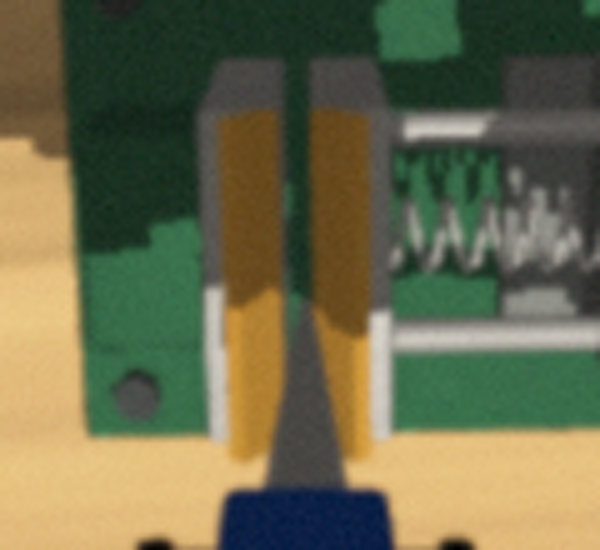

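The crop shows the gap between the lips at columns 284–311, running almost vertically. The blade tip is at about (305,305), a little right of the gap centre. I'll compute the offset and yaw next.

```bash
cat >> h.py <<'E'
def lips(c,rows,x0=255,x1=305,ys=None):
    """row-wise subpixel brass edges -> outer L,R and inner L,R"""
    im=c['color'].astype(float); b=im[:,:,0]-im[:,:,2]   # red-blue: high on brass
    out=[]
    for r in rows:
        p=cv2.resize(b[r:r+1,x0:x1],((x1-x0)*10,1),interpolation=1)[0]; t=0.5*np.percentile(p,90)
        k=np.flatnonzero(np.diff((p>t).astype(int))); 
        e=(k+1)/10+x0-.5
        out.append((r,e))
    return out
E
python3 - <<'E'
from h import *
import pickle
c=pickle.load(open('c3.pkl','rb'))['wrist']
rr=[o for o in lips(c,range(155,188,2))]
F=[]
for r,e in rr:
    print(r,e.round(1),end=' ')
    if len(e)==4:F.append([r,*e])
F=np.array(F);print(len(F))
for nm,i,z in(('outL',1,.107),('outR',4,.107),('inL',2,.095),('inR',3,.095)):
    P=np.array([onz(c,(f[i],f[0]),z) for f in F]); p=np.polyfit(P[:,0],P[:,1],1); print(nm,'yaw',np.degrees(np.arctan(p[0])).round(2),'y@.585',np.polyval(p,.585).round(5))
print('tip',onz(c,(281,191),.131), 'near end',onz(c,(275,152),.107),'far end',onz(c,(281,221),.107))
for v in(250,280,300,310,330,):print(v,)
print(c['color'][184:200,272:292].sum(2).tolist())
E
```

```text
155 [262.9 275.2 281.6 293.5] 157 [263.  275.2 281.6 293.5] 159 [263.2 275.3 281.6 293.5] 161 [263.1 275.3 281.6 293.5] 163 [263.2 275.3 281.7 293.6] 165 [263.4 275.3 281.6 293.6] 167 [263.4 275.5 281.9 293.7] 169 [263.4 275.5 281.9 293.8] 171 [263.6 275.5 281.9 293.6] 173 [263.7 275.5 281.9 293.7] 175 [263.6 275.6 281.9 293.7] 177 [263.6 275.8 281.9 293.7] 179 [263.8 275.7 282.1 293.7] 181 [263.8 275.6 282.3 293.7] 183 [263.8 275.7 282.3 293.7] 185 [264.1 275.7 282.3 293.7] 187 [264.1 276.  282.3 293.7] 17
outL yaw -3.95 y@.585 -0.23555
outR yaw -3.88 y@.585 -0.20647
inL yaw -4.06 y@.585 -0.22425
inR yaw -3.47 y@.585 -0.21765
tip [ 0.57837812 -0.21850593  0.131     ] near end [ 0.54651585 -0.22139018  0.107     ] far end [ 0.61658546 -0.22176521  0.107     ]
250
280
300
310
330
[[203, 207, 209, 217, 212, 190, 153, 122, 116, 114, 157, 187, 207, 211, 206, 199, 209, 210, 212, 227], [202, 201, 200, 203, 221, 202, 149, 107, 109, 110, 159, 200, 208, 216, 208, 194, 211, 206, 213, 217], [205, 229, 215, 223, 217, 198, 156, 128, 119, 124, 150, 178, 203, 204, 204, 203, 210, 202, 216, 217], [21
[... 622 characters left out ...]
5, 350, 282, 246, 233, 226, 215, 227, 230, 298, 292, 247, 208, 199, 208, 210, 214, 215], [349, 358, 365, 345, 293, 248, 225, 227, 215, 205, 244, 291, 312, 274, 231, 220, 214, 206, 219, 208], [364, 361, 358, 349, 291, 251, 223, 218, 202, 210, 239, 281, 304, 298, 257, 248, 235, 215, 225, 227], [367, 352, 358, 354, 298, 241, 222, 211, 204, 202, 229, 263, 301, 323, 310, 305, 269, 253, 239, 239], [356, 353, 353, 348, 304, 251, 220, 213, 205, 212, 222, 251, 305, 321, 324, 315, 316, 305, 283, 303], [351, 350, 356, 350, 314, 252, 216, 209, 211, 206, 218, 246, 295, 312, 320, 309, 326, 326, 355, 375], [359, 355, 355, 355, 304, 258, 217, 209, 204, 207, 209, 232, 283, 322, 316, 319, 330, 323, 345, 409]]
```

Call:
step_arm([
  [-1,-0.012,-0.008,0,0.006],
  [-1,-0.012,-0.008,-0.02,0.006],
  [-1,-0.012,-0.008,-0.04,0.006],
  [-1,-0.012,-0.008,-0.06,0.006],
  [-1,-0.012,-0.008,-0.06,0.006],
  [-1,-0.012,-0.008,-0.06,0.006],
  [-1,-0.012,-0.008,-0.06,0.006],
  [-1,-0.012,-0.008,-0.06,0.006],
])

```text
time_s: 7.25
position: [0.5823, -0.2235, 0.2358]
tcp_rot: [[-0.998, 0.07, 0.0], [0.07, 0.998, -0.0], [-0.0, -0.0, -1.0]]
force: [-0.4, 0.9, -1.5]
opening: 0.225
grasp_force: 30.1
```

Run:
```python
from h import *
import pickle
cs={n:capture(n) for n in('wrist','scene')}; pickle.dump(cs,open('c4.pkl','wb')); c=cs['wrist']
F=[]
for _ in range(4): s=read_state(); F.append(s['force'])
print(s['time_s'],s['position'],s['tcp_rot'].round(4).tolist(),F[-1],s['opening'])
E_=np.array([[r,*e] for r,e in lips(c,range(140,184,2)) if len(e)==4]); print(len(E_))
for nm,i,z in(('outL',1,.107),('outR',4,.107),('inL',2,.095),('inR',3,.095)):
    P=np.array([onz(c,(f[i],f[0]),z) for f in E_]); p=np.polyfit(P[:,0],P[:,1],1); print(nm,'yaw',np.degrees(np.arctan(p[0])).round(2),'y@.585',np.polyval(p,.585).round(5))
w=cv2.resize(c['color'][120:240,220:340,::-1],(600,600),interpolation=2)
q=cs['scene']; u=proj(q,(.58,-.22,.12)); x,y=map(int,u); v=cv2.resize(q['color'][y-60:y+60,x-20:x+20,::-1],(200,600),interpolation=2)
cv2.imwrite('pics/w4.png',np.hstack([w,v]))
```

```text
7.35 [ 0.58227895 -0.22345983  0.23576289] [[-0.9976, 0.0695, 0.0004], [0.0695, 0.9976, -0.0002], [-0.0004, -0.0002, -1.0]] [-0.0047808  -0.31458388 -1.19659924] 0.22490189321829632
14
outL yaw -6.0 y@.585 -0.23642
outR yaw -1.74 y@.585 -0.20572
inL yaw -3.48 y@.585 -0.22405
inR yaw -3.87 y@.585 -0.21787
```

View pics/w4.png

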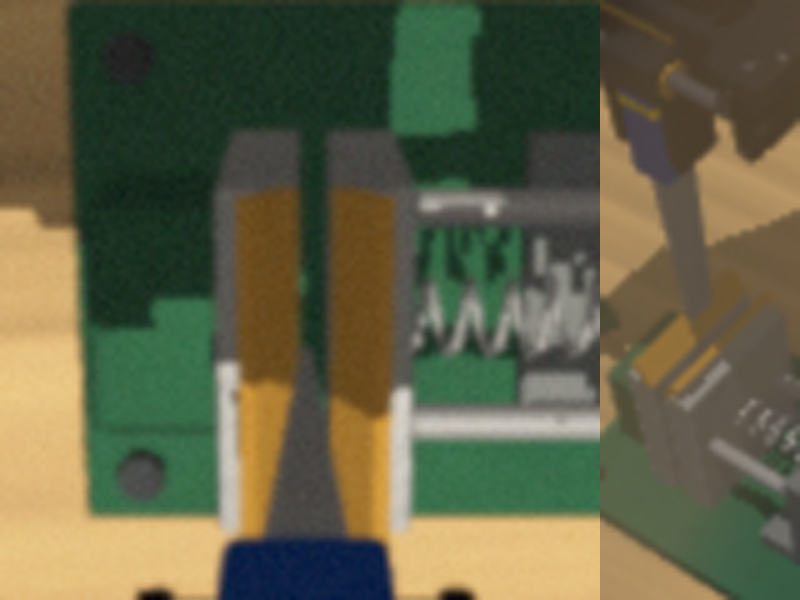

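The tip (306,345) is now left of the gap centre (314), so I overshot slightly. I'll fit the blade's axis and the gap's centre line to sub-pixel accuracy in the same image.

```bash
cat >> h.py <<'E'
def cols(c,rows,x0,x1,f=lambda im:im.sum(2)):
    b=f(c['color'].astype(float)); return [(r,b[r,x0:x1].round().astype(int).tolist()) for r in rows]
def offset(c,tipz,rows_l,rows_b):
    """gap centre & blade axis columns (lines in row)"""
    L=np.array([[r,*e] for r,e in lips(c,rows_l) if len(e)==4]); L=L[np.abs(L[:,2]-np.median(L[:,2]))<3]
    B=np.array([[r,*e] for r,e in lips(c,rows_b) if len(e)==4])
    return L,B
E
python3 - <<'E'
from h import *
import pickle
c=pickle.load(open('c4.pkl','rb'))['wrist']
for r,e in lips(c,range(160,229,3)): print(r,e.round(1).tolist(),end='; ')
h=blobs(c,(105,100,20),(125,255,255),60); print([(b[0],b[1],b[2].tolist()) for b in h])
print(proj(c,(.582,-.2235,.115)),proj(c,(.582,-.2235,.095)),proj(c,(.582,-.2235,.215)))
E
```

```text
160 [266.6, 279.3, 285.9, 298.7]; 163 [266.7, 279.2, 285.9, 298.6]; 166 [266.7, 279.3, 285.9, 298.5]; 169 [266.6, 279.2, 285.9, 298.6]; 172 [266.6, 279.2, 285.8, 298.6]; 175 [266.7, 279.0, 285.9, 298.5]; 178 [266.8, 279.1, 285.8, 298.3]; 181 [266.8, 279.2, 285.9, 298.4]; 184 [266.7, 279.1, 285.8, 298.3]; 187 [266.8, 279.2, 285.8, 298.3]; 190 [266.8, 279.2, 285.9, 298.2]; 193 [267.2, 278.9, 285.6, 298.0]; 196 [267.1, 278.2, 285.9, 297.7]; 199 [267.0, 277.8, 285.9, 296.8]; 202 [267.2, 277.1, 285.6, 297.5]; 205 [267.2, 276.5, 285.6, 297.9]; 208 [267.2, 276.0, 285.6, 297.7]; 211 [267.3, 275.3, 286.2, 297.7]; 214 [267.4, 274.8, 286.7, 297.7]; 217 [267.4, 274.1, 287.3, 297.7]; 220 [267.4, 273.6, 288.0, 297.7]; 223 [267.4, 273.0, 288.5, 297.6]; 226 [265.0, 266.2, 272.3, 289.3]; [(np.int32(1091), array([280.7, 243.7]), [260, 228, 42, 30]), (np.int32(878), array([280.7, 275.7]), [258, 266, 46, 20])]
[279.71525788 198.39370715] [279.75426629 192.30886518] [279.40594468 246.87382189]
```

The gap centre is at column 282.5 and the blade axis at 280.72, so the gauge must move +1.7 mm in y. Yaw is aligned. I'll shift and lower 30 mm, which leaves the tip about 10 mm below the mouth.

Call:
step_arm([
  [-1,0,0.007,0,0],
  [-1,0,0.007,0,0],
  [-1,0,0.007,-0.02,0],
  [-1,0,0.007,-0.04,0],
  [-1,0,0.007,-0.06,0],
  [-1,0,0.007,-0.08,0],
  [-1,0,0.007,-0.1,0],
  [-1,0,0.007,-0.12,0],
  [-1,0,0.007,-0.12,0],
  [-1,0,0.007,-0.12,0],
  [-1,0,0.007,-0.12,0],
  [-1,0,0.007,-0.12,0],
])

```text
time_s: 8.55
position: [0.5824, -0.2218, 0.2059]
tcp_rot: [[-0.998, 0.07, 0.001], [0.07, 0.998, -0.0], [-0.001, -0.0, -1.0]]
force: [-0.4, 0.8, -1.0]
opening: 0.228
grasp_force: 30.1
```

```bash
cat > m.py <<'E'
from h import *
F=[];
for i in range(5):
    c=capture('wrist'); s=read_state(); F.append(np.r_[s['force'],s['moment']])
print(s['time_s'],'pos',s['position'].round(4),'F',np.mean(F,0).round(2),'std',np.std(F,0)[:3].round(2))
z=s['position'][2]; r0=int(proj(c,(.56,-.222,.107))[1])
E=np.array([e for r,e in lips(c,range(r0-8,r0+22,2)) if len(e)==4]); 
if len(E):
    m=np.median(E,0); d=.083*.303+(c['pose'][2,3]-.095)*.953; d2=d-.012*.953
    print('lips',m.round(2),'inner w mm',(m[2]-m[1])*d/.3158,'inner mid',(m[1]+m[2])/2,'outer w mm',(m[3]-m[0])*d2/.3158,'outer mid',(m[0]+m[3])/2)
    P=np.array([[e[0],e[3]] for e in E]); 
h=[b for b in blobs(c,(105,100,20),(125,255,255),150)]; print('handle col',[(b[0],b[1].tolist()) for b in h])
print('lip world outL/outR y', onz(c,(m[0],r0+6),.107)[1].round(5), onz(c,(m[3],r0+6),.107)[1].round(5))
cv2.imwrite('pics/last.png',cv2.resize(c['color'][120:240,220:340,::-1],(600,600),interpolation=2))
E
python3 m.py
```

```text
8.8 pos [ 0.5822 -0.2217  0.2057] F [-0.   -0.07 -1.17  0.    0.02 -0.  ] std [0.41 0.5  0.22]
lips [263.1 277.  284.4 298.1] inner w mm 6.497675853361791 inner mid 280.7 outer w mm 29.464802906050743 outer mid 280.6
handle col [(np.int32(1102), [280.7, 243.6]), (np.int32(880), [280.6, 275.7])]
lip world outL/outR y -0.23412 -0.20525
```

The gauge is centred to within measurement: gap middle 280.7, blade axis 280.7. Baseline force is Fy ≈ -0.07 and Fz ≈ -1.2. I'll lower it slowly now.

Call:
step_arm([
  [-1,0,0,-0.01,0],
  [-1,0,0,-0.02,0],
  [-1,0,0,-0.03,0],
  [-1,0,0,-0.04,0],
  [-1,0,0,-0.05,0],
  [-1,0,0,-0.06,0],
  [-1,0,0,-0.07,0],
  [-1,0,0,-0.08,0],
  [-1,0,0,-0.08,0],
  [-1,0,0,-0.08,0],
])

```text
time_s: 9.8
position: [0.5822, -0.2217, 0.1855]
tcp_rot: [[-0.998, 0.07, -0.0], [0.07, 0.998, 0.0], [0.0, 0.0, -1.0]]
force: [-0.0, -0.5, -0.8]
opening: 0.232
grasp_force: 30.1
```

```bash
python3 m.py
```

```text
10.05 pos [ 0.5822 -0.2217  0.1857] F [-0.26 -0.05 -0.81  0.03  0.    0.01] std [0.68 0.29 0.37]
lips [261.8 276.7 284.6 299.5] inner w mm 6.459432553963765 inner mid 280.65 outer w mm 29.460171034553152 outer mid 280.65
handle col [(np.int32(1100), [280.7, 243.6]), (np.int32(879), [280.7, 275.7])]
lip world outL/outR y -0.23411 -0.20528
```

Tip about 30 mm below the mouth, no contact yet. I'll continue in 4 mm steps.

Call:
step_arm([
  [-1,0,0,-0.004,0],
  [-1,0,0,-0.008,0],
  [-1,0,0,-0.012,0],
  [-1,0,0,-0.016,0],
  [-1,0,0,-0.02,0],
  [-1,0,0,-0.024,0],
  [-1,0,0,-0.024,0],
  [-1,0,0,-0.024,0],
])

```text
time_s: 10.85
position: [0.5822, -0.2216, 0.1795]
tcp_rot: [[-0.998, 0.069, -0.0], [0.069, 0.998, -0.0], [0.0, -0.0, -1.0]]
force: [0.2, 0.2, -1.5]
opening: 0.229
grasp_force: 30.1
```

```bash
python3 m.py
```

```text
11.1 pos [ 0.5822 -0.2217  0.1796] F [-0.33 -0.01 -1.15  0.01  0.02 -0.02] std [0.6  0.44 0.2 ]
lips [261.3 276.5 284.6 299.9] inner w mm 6.474095799889551 inner mid 280.55 outer w mm 29.45405012906956 outer mid 280.6
handle col [(np.int32(1110), [280.8, 243.5]), (np.int32(878), [280.7, 275.7])]
lip world outL/outR y -0.23409 -0.20528
```

Call:
step_arm([
  [-1,0,0,-0.004,0],
  [-1,0,0,-0.008,0],
  [-1,0,0,-0.012,0],
  [-1,0,0,-0.016,0],
  [-1,0,0,-0.016,0],
  [-1,0,0,-0.016,0],
])

```text
time_s: 11.7
position: [0.5821, -0.2216, 0.1755]
tcp_rot: [[-0.998, 0.07, -0.0], [0.07, 0.998, 0.0], [0.0, 0.0, -1.0]]
force: [0.2, 0.4, -1.6]
opening: 0.231
grasp_force: 30.1
```

```bash
python3 m.py
```

```text
11.95 pos [ 0.5822 -0.2217  0.1756] F [-0.02 -0.13 -1.36  0.02 -0.    0.01] std [0.44 0.32 0.39]
lips [260.9 276.5 284.7 300.2] inner w mm 6.454814180281674 inner mid 280.6 outer w mm 29.512714956450193 outer mid 280.54999999999995
handle col [(np.int32(1116), [280.8, 243.4]), (np.int32(884), [280.6, 275.7])]
lip world outL/outR y -0.23418 -0.20532
```

Call:
step_arm([
  [-1,0,0,-0.004,0],
  [-1,0,0,-0.008,0],
  [-1,0,0,-0.012,0],
  [-1,0,0,-0.012,0],
  [-1,0,0,-0.012,0],
])

```text
time_s: 12.45
position: [0.5821, -0.2216, 0.1725]
tcp_rot: [[-0.998, 0.07, -0.0], [0.07, 0.998, 0.0], [0.0, 0.0, -1.0]]
force: [0.3, 0.7, -1.6]
opening: 0.225
grasp_force: 30.1
```

```bash
python3 m.py
```

```text
12.7 pos [ 0.5822 -0.2217  0.1726] F [-0.06  0.23 -0.93  0.03  0.01  0.01] std [0.23 0.8  0.22]
lips [260.7 276.2 284.7 300.5] inner w mm 6.613558691966378 inner mid 280.45 outer w mm 29.525746835277243 outer mid 280.6
handle col [(np.int32(1110), [280.7, 243.5]), (np.int32(880), [280.6, 275.7])]
lip world outL/outR y -0.23411 -0.20524
```

Call:
step_arm([
  [-1,0,0,-0.004,0],
  [-1,0,0,-0.008,0],
  [-1,0,0,-0.012,0],
  [-1,0,0,-0.012,0],
  [-1,0,0,-0.012,0],
])

```text
time_s: 13.2
position: [0.5822, -0.2217, 0.1695]
tcp_rot: [[-0.998, 0.07, 0.0], [0.07, 0.998, -0.0], [-0.0, -0.0, -1.0]]
force: [0.2, -0.1, -1.5]
opening: 0.23
grasp_force: 30.1
```

```bash
python3 m.py
```

```text
13.45 pos [ 0.5822 -0.2217  0.1695] F [ 0.24 -0.7  -1.51 -0.04 -0.07 -0.02] std [0.54 0.31 0.2 ]
lips [260.5 276.3 284.9 300.7] inner w mm 6.61100969532799 inner mid 280.6 outer w mm 29.446872440512976 outer mid 280.6
handle col [(np.int32(1115), [280.8, 243.4]), (np.int32(882), [280.7, 275.7])]
lip world outL/outR y -0.23411 -0.20533
```

Call:
step_arm([
  [-1,0,0,-0.004,0],
  [-1,0,0,-0.008,0],
  [-1,0,0,-0.008,0],
  [-1,0,0,-0.008,0],
  [-1,0,0,-0.008,0],
])

```text
time_s: 13.95
position: [0.5824, -0.2217, 0.168]
tcp_rot: [[-0.998, 0.07, 0.001], [0.07, 0.998, -0.0], [-0.001, -0.0, -1.0]]
force: [-0.4, 0.5, 2.9]
opening: 0.231
grasp_force: 30.1
```

```bash
python3 m.py
```

```text
14.2 pos [ 0.5824 -0.2217  0.1677] F [-0.36  0.23  3.02  0.08 -0.04  0.01] std [0.67 0.4  0.28]
lips [260.4 276.2 285.1 301. ] inner w mm 6.793923750917093 inner mid 280.65 outer w mm 29.522266707668845 outer mid 280.7
handle col [(np.int32(1114), [280.8, 243.5]), (np.int32(881), [280.7, 275.7])]
lip world outL/outR y -0.23404 -0.20521
```

Fz jumped by about 4 N while Fy stayed near zero, so the blade touches both plates at about 47 mm depth. The taper opens the gap 1 mm per 10 mm, so I need about 14 mm more, shifting y by half the opening to stay centred on the fixed plate.

Call:
step_arm([
  [-1,0,0.0002,-0.004,0],
  [-1,0,0.0004,-0.008,0],
  [-1,0,0.0006,-0.012,0],
  [-1,0,0.0008,-0.016,0],
  [-1,0,0.001,-0.02,0],
  [-1,0,0.0012,-0.024,0],
  [-1,0,0.0012,-0.024,0],
  [-1,0,0.0012,-0.024,0],
])

```text
time_s: 15.0
position: [0.5821, -0.2214, 0.1613]
tcp_rot: [[-0.998, 0.069, -0.0], [0.069, 0.998, 0.0], [0.0, 0.0, -1.0]]
force: [-0.2, -0.3, 1.6]
opening: 0.227
grasp_force: 30.1
```

```bash
python3 m.py
```

```text
15.25 pos [ 0.5821 -0.2213  0.1613] F [ 0.35  0.01  1.45  0.01 -0.12  0.01] std [0.35 0.82 0.29]
lips [259.3 275.7 285.6 301.9] inner w mm 7.3671630463011075 inner mid 280.65 outer w mm 30.158460857764503 outer mid 280.6
handle col [(np.int32(1122), [280.7, 243.4]), (np.int32(880), [280.6, 275.7])]
lip world outL/outR y -0.23407 -0.20464
```

The plate has given about 0.7 mm, the fixed plate hasn't moved, Fy ≈ 0 and drag is about 2.6 N. Another 6 mm.

Call:
step_arm([
  [-1,0,0.0002,-0.004,0],
  [-1,0,0.0004,-0.008,0],
  [-1,0,0.0006,-0.012,0],
  [-1,0,0.0008,-0.016,0],
  [-1,0,0.001,-0.02,0],
  [-1,0,0.0012,-0.026,0],
  [-1,0,0.0012,-0.026,0],
  [-1,0,0.0012,-0.026,0],
])

```text
time_s: 16.05
position: [0.5822, -0.221, 0.1548]
tcp_rot: [[-0.998, 0.07, -0.0], [0.07, 0.998, 0.0], [0.0, 0.0, -1.0]]
force: [0.5, 0.6, 2.0]
opening: 0.227
grasp_force: 30.1
```

```bash
python3 m.py
```

```text
16.3 pos [ 0.5822 -0.2211  0.1548] F [ 0.31  0.32  1.16 -0.   -0.14  0.01] std [0.42 0.34 0.73]
lips [258.2 275.2 286.2 303. ] inner w mm 7.969951661718375 inner mid 280.7 outer w mm 30.837106372769224 outer mid 280.6
handle col [(np.int32(1119), [280.7, 243.4]), (np.int32(879), [280.7, 275.7])]
lip world outL/outR y -0.23409 -0.20401
```

View pics/last.png

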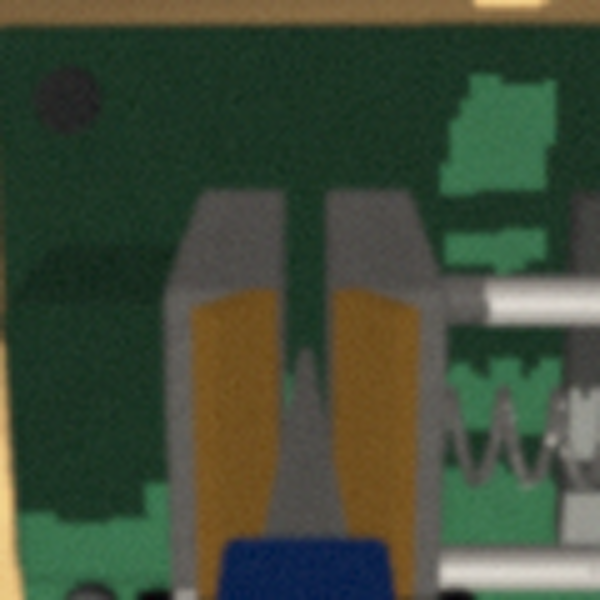

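The blade stands in the gap, tip at (306,350). The sprung plate is back about 1.4 mm and the fixed plate hasn't moved. Side force is about 0, so both plates are loaded equally, and drag is about 2.3 N. Everything matches the task, so I'm handing in.

```bash
python3 -c "
from rig import *
print(hand_in())"
```

```text
the job is handed in; nothing more can be done
None
```

The job is handed in at about 16 s: the gauge is gripped upright between both plates, about 60 mm below the mouth, with the sprung plate pushed back about 1.4 mm and about 2.3 N of drag; the chisel and awl were left in the rack.

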